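# Right the fallen top-up bottle and return it to its tray

## Robot

A 6-joint arm with a two-finger parallel gripper is mounted at the origin on the work surface. World frame = base frame: x ahead of the robot, y to its left, z up, the work surface at z = 0. Lengths are in m, angles in degrees, forces in N, time in s.
With the tool pointing down it reaches from about 0.35 to 0.875 m from the base axis. Payload 4.2 kg.
Tool frame: the origin (TCP) lies midway between the tips of the shut fingers; the grasp point (between the pads) lies 19 mm behind it; y points along the fingers, z is the direction in which the jaws open and shut, and the axes are right-handed (so a half turn about y gives the same grasp; the last joint's range is limited). The gripper opens to 87 mm and grips with 3 to 60 N. Pads are 19 mm wide; open, the fingers measure 117 mm over their backs; the gripper's body (75 mm by 190 mm) begins 51 mm behind the grasp point.
Start: joints at [-49.526, 22.042, 0.453, 0, -68.411, -14.817], TCP at [0.271, -0.563, 0.201] pointing down, gripper open.
Joint ranges: [-179.83, 179.83], [-69.29, 118.12], [-61.27, 80.66], [-181.25, 117.63], [-171.15, -9.14], [-177.46, 177.46]. Speed limits (degrees/s): [159.86, 159.86, 180, 180, 180, 180].

## Interface

Orientations are given as [roll, pitch, yaw] about the fixed x, y, z axes, in that order (R = Rz(yaw) Ry(pitch) Rx(roll)).
In Python, from workcell import env gives the robot as it stands. The module is installed in compiled form; this text tells all that it offers. Calls block until the motion is done:
- env.goto(position, orientation): joint-space move of the TCP to a pose.
- env.move_straight(position, rotation=None, rate=0.15, force_limit=None): straight line of the TCP; rotation=None keeps the orientation; rate is the mean speed in m/s. With force_limit (N) it stops when the force on the tool has changed by that much, and returns True; else False.
- env.set_joints(angles): joint-space move.
- env.gripper_to(opening, grasp_force=None): opening from 0.0 (shut) to 1.0 (fully open); grasp_force is the grip in N (None keeps the last); returns when the fingers have stopped.
- env.dwell(seconds).
- env.inverse_kinematics(position, orientation): joint angles nearest the present ones, or None.
- env.read_state(): the state.
- env.grab_frame(name): name is "side" or "top" or "wrist"; returns a dict with "image" (400x640x3 uint8, blue, green, red), "fx", "fy", "cx", "cy" (pixels), "position" and "orientation" of the camera in the world. Camera axes: x right, y up, looking along -z (the intrinsics and any distortion apply to the point x, -y, -z); pixel columns grow to the right and rows downward; lengths in m; the calibration is good to about 2 mm. A picture is of the moment at which its call begins. There is no depth.
A pose or a line that the arm cannot do raises env.Unreachable and nothing moves.
- env.close_job(): hands the job in, once; it reports no verdict.
Trained networks look in a picture, given as the dict that the camera call returned (one of the last four; its "shot" number tells which), for a name from the list of things; names that differ only in an ending like _2 or _b are one class to them, and where a whole thing is asked for, a point or a joint stands for the part that bears it (a point fixed in the world has none). Each returns a list of dicts, best first, with "score" (0 to 1); they miss things now and then, are a little off and sometimes report something else, mostly with a low value. They report only what shows in the picture. A call takes as long as a camera call.
- env.search_frame(picture, thing): "xyz" ([x, y, z] in m, in world coordinates, good to about 4 mm: the middle of the surface that is visible of it).
- env.trace(picture, thing): "mask" (400x640 bool, what is visible of it).
The state is a dict: "clock": time; "joint_positions": joint angles; "qvel": joint speeds; "joint_torque": joint torques, N m; "position": TCP position; "tool_rot": TCP orientation; "force": force on the tool from outside, world axes, zero at the start; "wrist_torque": the same for the moment, N m; "opening": opening from 0.0 (shut) to 1.0 (fully open).
Only numpy, scipy, OpenCV 4.12 (cv2) and the standard library are available. Lean on these libraries where they do the work, as an engineer would, in place of code of your own. Each camera call takes 0.05 s, during which the arm holds its last target.

## Task

One of the incubators' two top-up bottles has fallen over and lies on the bench. Stand it upright on the open bench and let go of it, then take it again and stand it upright in the middle of the empty drip tray, flat on the tray's floor, without dropping it. Leave the other bottle, the carton and the steel pot as they are.

Things in the scene. Friction and masses are not known exactly. Their poses are not given: they have to be found in the camera images.
- fallen_bottle_center (a point): The fallen bottle, at first lying on a flat side: white plastic, 190 mm tall, 0.15-0.31 kg. Square body 54 x 54 mm and 140 mm tall from the flat base; above it a cone shoulder (140-155 mm), then a fixed round grey cap 34 mm in diameter (155-190 mm). The point is on the long axis, 95 mm from base and cap top. z runs from base to cap (up when standing); x and y are square to the flat sides.
- standing_bottle_center (a point): The other bottle, of the same shape and size, standing upright in its own tray. Point and axes as for the fallen one. Leave it alone.
- empty_tray: The empty drip tray: white plastic, fixed to the bench, square, 112 x 112 mm outside and 18 mm high, 100 x 100 mm inside, walls and floor 6 mm thick. Origin at the centre of its underside, on the bench; z up, x and y along its sides.
- full_tray: The same kind of tray, fixed, holding the standing bottle. Origin and axes as for the empty tray.
- carton_center (a point): A brown carton, 70 x 130 x 70 mm high, at the far side of the bench. The point is its centre, x along the short side, z up. Leave it alone.
- pot_center (a point): A round open steel pot, 90 mm in diameter and 90 mm high, beside the carton. The point is on its axis, half-way up; z up. Leave it alone.

How it is judged:
By the outcome, as a careful person would: the job done as asked, in the order asked, and still so for the second after the job is handed in, with the robot touching nothing.
It also fails if it takes over 58 s, if anything falls off the work surface, if the arm or the gripper's body presses on something with over 40 N, if the wrist force passes 120 N, or if a joint passes its speed limit or range.

## Working session

There is one attempt and no reset: what is moved stays moved. The work goes in short steps, each a Python script; the robot and the scene stay as the last script left them, time stands still between calls to the robot, and variables do not carry over. Pictures are saved under pics/ and viewed, and the job is handed in when it is done.

```bash
mkdir -p pics; ls; python3 - <<'E'
from workcell import env
import cv2
s=env.read_state(); print(s["clock"],s["position"],s["tool_rot"],s["opening"])
for n in ["side","top"]:
    p=env.grab_frame(n); cv2.imwrite(f"pics/{n}0.png",p["image"])
    print(n,p["position"],p["orientation"],p["fx"],p["fy"],p["cx"],p["cy"],[k for k in p])
    for t in ["fallen_bottle_center","standing_bottle_center","empty_tray","full_tray","carton_center","pot_center"]:
        print(t,[(x["xyz"],x["score"]) for x in env.search_frame(p,t)][:3])
print(env.read_state()["clock"])
E
```

```text
pics
0.0 [ 0.27032491 -0.56277812  0.19974278] [-8.98712086e+01  6.64988115e-03  2.56445149e+01] 0.9972576193265994
side [0.60743415 0.66586989 0.69098997] [  47.94190797    0.84807413 -178.05215319] 400.3181236070375 400.3181236070375 319.68534973774774 198.21522688319124 ['image', 'fx', 'fy', 'cx', 'cy', 'position', 'orientation', 'shot']
fallen_bottle_center []
standing_bottle_center [([0.614, -0.2333, 0.111], 0.93), ([0.7547, -0.0398, 0.072], 0.62)]
empty_tray [([0.47, -0.2211, 0.0047], 0.81)]
full_tray [([0.6154, -0.2327, 0.0058], 0.89)]
carton_center [([0.7548, -0.0411, 0.0707], 0.61)]
pot_center [([0.7608, 0.1093, 0.059], 0.63)]
top [0.5082393  0.00572365 0.94387306] [  7.39197764  -1.24800486 -88.86191225] 472.72901976360436 472.72901976360436 325.53283626423405 199.4381629448114 ['image', 'fx', 'fy', 'cx', 'cy', 'position', 'orientation', 'shot']
fallen_bottle_center [([0.5274, 0.1596, 0.0495], 0.83)]
standing_bottle_center [([0.6126, -0.2431, 0.1515], 0.8)]
empty_tray []
full_tray [([0.6111, -0.2429, 0.148], 0.69), ([0.5973, -0.2255, 0.0058], 0.58)]
carton_center [([0.7575, -0.0833, 0.071], 0.69)]
pot_center [([0.7728, 0.1137, 0.0415], 0.86)]
0.7
```

View pics/side0.png

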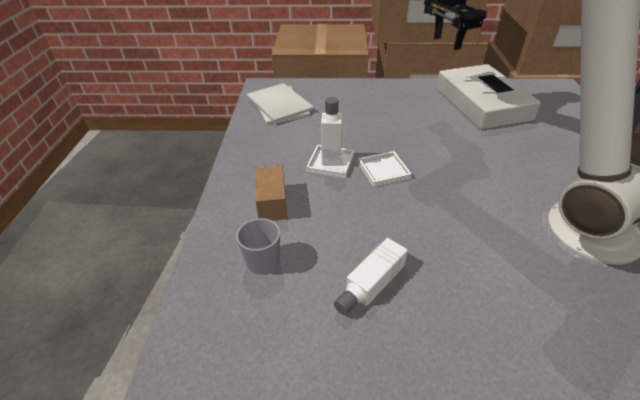

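View pics/top0.png

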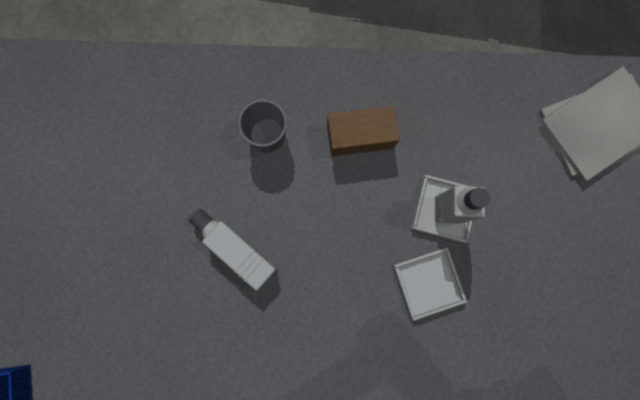

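The side view shows the fallen bottle with its cap at (346,300) and its base at (395,250). The empty tray is at (386,168) and the standing bottle is in the tray at (331,150). The top view shows the cap at (201,218) and the base at (262,276), with the empty tray at (430,285). Next I'll fit the poses by silhouette.

```bash
cat > h.py <<'E'
import numpy as np, cv2
from scipy.spatial.transform import Rotation as R
from scipy.optimize import minimize
def proj(p,P):
    Rc=R.from_euler('xyz',p["orientation"],degrees=True).as_matrix()
    c=(np.atleast_2d(P)-np.array(p["position"]))@Rc
    return np.c_[p["fx"]*c[:,0]/-c[:,2]+p["cx"], p["fy"]*-c[:,1]/-c[:,2]+p["cy"]]
def bottle_pts():
    q=[[sx*.027,sy*.027,z] for sx in(-1,1) for sy in(-1,1) for z in(-.095,.045)]
    t=np.linspace(0,2*np.pi,24,endpoint=False)
    c=[[.017*np.cos(a),.017*np.sin(a),z] for a in t for z in(.06,.095)]
    return np.array(q),np.array(c)
def hullmask(pts_list,s=4):
    m=np.zeros((400*s,640*s),np.uint8)
    for u in pts_list:
        h=cv2.convexHull(((u+0.5)*s).astype(np.float32)).astype(np.int32); cv2.fillConvexPoly(m,h,1)
    return cv2.resize(m.astype(np.float32),(640,400),interpolation=cv2.INTER_AREA)
def bottle_masks(p,c,Rm):
    q,k=bottle_pts(); con=np.vstack([q[1::2],k[0::2]])
    f=lambda a: proj(p,a@Rm.T+c)
    return hullmask([f(q),f(k),f(con[:])])
def tray_mask(p,x,y,yaw):
    Rm=R.from_euler('z',yaw,degrees=True).as_matrix()
    a=np.array([[sx*.056,sy*.056,z] for sx in(-1,1) for sy in(-1,1) for z in(0,.018)])
    return hullmask([proj(p,a@Rm.T+[x,y,0])])
def cost(ms,hs):
    return sum(np.abs(m-h).sum()/m.sum() for m,h in zip(ms,hs))
def lying_R(yaw):
    a=np.array([np.cos(yaw),np.sin(yaw),0]); z=np.array([0,0,1.]); return np.c_[np.cross(z,a),z,a]
E
cat > s1.py <<'E'
from workcell import env
from h import *
ps={n:env.grab_frame(n) for n in("side","top")}
def tr(p,t):
    r=env.trace(p,t); 
    print(p["shot"],t,[(x["score"],int(x["mask"].sum()),np.argwhere(x["mask"]).mean(0)[::-1].round()) for x in r][:3]); return r
out={}
for n,p in ps.items():
    for t in("fallen_bottle_center","empty_tray"):
        out[n,t]=tr(p,t)
import pickle; pickle.dump((ps,out),open("s1.pkl","wb"))
E
python3 s1.py
```

```text
3 fallen_bottle_center [(0.82, 2529, array([371., 276.]))]
3 empty_tray [(0.84, 1265, array([383., 169.]))]
4 fallen_bottle_center [(0.77, 2724, array([233., 250.]))]
4 empty_tray [(0.95, 3387, array([430., 284.]))]
```

```bash
cat > fit1.py <<'E'
from h import *
import pickle
ps,out=pickle.load(open("s1.pkl","rb"))
def best(n,t): return out[n,t][0]["mask"].astype(np.float32)
def fit(names,t,f,x0):
    ms=[best(n,t) for n in names]
    g=lambda v: cost(ms,[f(ps[n],v) for n in names])
    sims=[np.array(x0)+d for d in ([0,0,0],[.02,0,0],[0,.02,0],[0,0,10])]
    r=minimize(g,x0,method="Nelder-Mead",options=dict(initial_simplex=np.array(sims),xatol=1e-4,fatol=1e-4))
    return r.x,r.fun
fb=lambda p,v: bottle_masks(p,np.array([v[0],v[1],.027]),lying_R(np.deg2rad(v[2])))
ft=lambda p,v: tray_mask(p,*v)
for names in(["top"],["side"],["top","side"]):
    print(names,fit(names,"fallen_bottle_center",fb,[.5274,.17,45]),fit(names,"empty_tray",ft,[.47,-.22,15]))
b=fit(["top","side"],"fallen_bottle_center",fb,[.5274,.17,45])[0];t=fit(["top","side"],"empty_tray",ft,[.47,-.22,15])[0]
ims=[]
for n,p in ps.items():
    im=p["image"].copy()
    for m in(fb(p,b),ft(p,t)):
        c,_=cv2.findContours((m>.5).astype(np.uint8),cv2.RETR_EXTERNAL,cv2.CHAIN_APPROX_NONE); cv2.drawContours(im,c,-1,(0,0,255),1)
    for m in(best(n,"fallen_bottle_center"),best(n,"empty_tray")):
        c,_=cv2.findContours((m>.5).astype(np.uint8),cv2.RETR_EXTERNAL,cv2.CHAIN_APPROX_NONE); cv2.drawContours(im,c,-1,(0,255,0),1)
    ims.append(im[130:330,180:500])
cv2.imwrite("pics/fit1.png",cv2.resize(np.vstack(ims),None,fx=1.5,fy=1.5))
E
python3 fit1.py
```

```text
['top'] (array([ 0.53200882,  0.16892874, 50.16032651]), np.float64(0.0532764308154583)) (array([ 0.46922212, -0.21911218, 19.85860214]), np.float64(0.04011662304401398))
['side'] (array([ 0.53346459,  0.16839581, 51.19396829]), np.float64(0.08970937132835388)) (array([ 0.47167242, -0.21771495, 19.44015874]), np.float64(0.04387351870536804))
['top', 'side'] (array([ 0.53233413,  0.16946779, 50.23131011]), np.float64(0.1571866273880005)) (array([ 0.47002827, -0.21877756, 19.27281055]), np.float64(0.10094737261533737))
```

View pics/fit1.png

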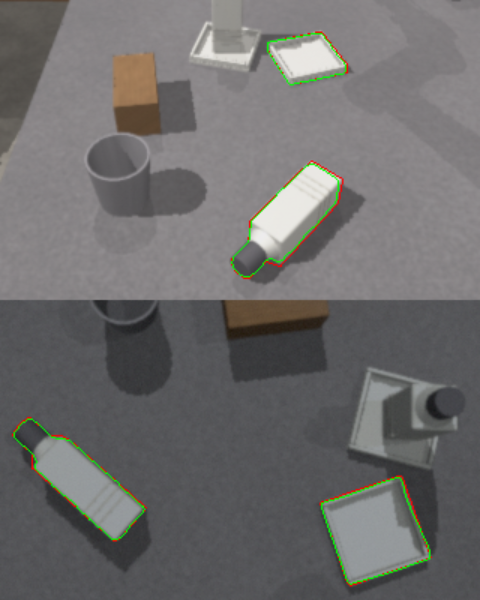

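The bottle fit agrees in both views: centre (0.532, 0.169), axis yaw 50°. So does the tray fit: (0.470, -0.219), yaw 19°. Next is checking which grasp and stand-up poses the arm can reach.

```bash
cat >> h.py <<'E'
def tool(az,tilt,flip=0):
    """tool pointing along azimuth az (deg), depression tilt (deg below horizontal); jaw axis horizontal. -> euler, yaxis"""
    a,t=np.deg2rad([az,tilt])
    y=np.array([np.cos(t)*np.cos(a),np.cos(t)*np.sin(a),-np.sin(t)])
    z=np.array([-np.sin(a),np.cos(a),0])*(-1 if flip else 1)
    x=np.cross(y,z)
    return R.from_matrix(np.c_[x,y,z]).as_euler('xyz',degrees=True),y
def tcp(g,y): return np.array(g)+.019*y
E
python3 - <<'E'
from workcell import env
from h import *
c=np.array([.532,.169,.027]);yaw=50.3
a=np.array([np.cos(np.deg2rad(yaw)),np.sin(np.deg2rad(yaw)),0])
for fl in(0,1):
  for t in (0,10,20):
    # initial: depression 90+t about azimuth yaw
    e,y=tool(yaw,90+t,fl); g=c-a*.005
    q=env.inverse_kinematics(tcp(g,y),e); print("grasp",fl,t,None if q is None else np.round(q))
    for az in(50,30,10,-10,-30):
      for pos in((.5,.05),(.55,.1),(.6,0.0)):
        e,y=tool(az,t,fl); q2=env.inverse_kinematics(tcp([*pos,.092],y),e)
        if q2 is not None: print("  stand",az,pos,np.round(q2))
  e,y=tool(0,90,fl)
for az in range(-90,91,30):
  e,y=tool(az,90)
  print(az,[np.round(q) if (q:=env.inverse_kinematics(tcp([x,yy,z],y),e)) is not None else None for x,yy,z in((.47,-.219,.3),(.55,.1,.17))])
print(env.read_state()["clock"])
E
```

```text
grasp 0 0 [ 34.  28. -23.  -0. -40. -74.]
  stand 50 (0.5, 0.05) [-34.  48. -30. -96. -89.  78.]
  stand 50 (0.55, 0.1) [ -27.   48.  -27. -103.  -87.   76.]
  stand 50 (0.6, 0.0) [-33.  48. -16. -96. -87.  64.]
  stand 30 (0.5, 0.05) [ -38.   55.  -44. -112.  -94.   99.]
  stand 30 (0.55, 0.1) [ -28.   53.  -43. -122.  -93.   95.]
  stand 30 (0.6, 0.0) [ -35.   49.  -30. -114.  -85.   80.]
  stand 10 (0.5, 0.05) [ -32.   73.  -59. -129. -120.  121.]
  stand 10 (0.55, 0.1) [ -21.   64.  -57. -145. -116.  107.]
  stand 10 (0.6, 0.0) [ -33.   55.  -46. -137.  -98.   97.]
  stand -10 (0.6, 0.0) [ -21.   60.  -59. -168. -118.   96.]
grasp 0 10 [ 36.  31. -18.   3. -51. -78.]
  stand 50 (0.5, 0.05) [-33.  39. -30. -93. -78.  70.]
  stand 50 (0.55, 0.1) [ -25.   40.  -28. -100.  -75.   67.]
  stand 50 (0.6, 0.0) [-31.  41. -16. -92. -77.  56.]
  stand 30 (0.5, 0.05) [ -37.   43.  -45. -113.  -80.   89.]
  stand 30 (0.55, 0.1) [ -27.   43.  -43. -122.  -78.   86.]
  stand 30 (0.6, 0.0) [ -34.   40.  -30. -112.  -72.   72.]
  stand 10 (0.55, 0.1) [ -22.   52.  -59. -149.  -98.  101.]
  stand
[... 2763 characters left out ...]
-6.,   -0.,  -75., -143.]), array([  27.,   18.,  -13.,    0.,  -59., -177.])]
-30 [array([  -7.,    9.,   -6.,   -0.,  -75., -113.]), array([  27.,   18.,  -13.,   -0.,  -59., -147.])]
0 [array([ -7.,   9.,  -6.,  -0., -75., -83.]), array([  27.,   18.,  -13.,   -0.,  -59., -117.])]
30 [array([ -7.,   9.,  -6.,   0., -75., -53.]), array([ 27.,  18., -13.,  -0., -59., -87.])]
60 [array([ -7.,   9.,  -6.,   0., -75., -23.]), array([ 27.,  18., -13.,   0., -59., -57.])]
90 [array([ -7.,   9.,  -6.,   0., -75.,   7.]), array([ 27.,  18., -13.,   0., -59., -27.])]
1.0<sys>:0: UserWarning: Gimbal lock detected. Setting third angle to zero since it is not possible to uniquely determine all angles.
```

```bash
cat > g1.py <<'E'
from workcell import env
from h import *
c=np.array([.5325,.169,.029]);yaw=50.4
a=np.array([np.cos(np.deg2rad(yaw)),np.sin(np.deg2rad(yaw)),0])
e,y=tool(yaw,108); g=c-a*.005
env.gripper_to(1.0)
env.goto(tcp(g+[0,0,.14],y),e)
env.move_straight(tcp(g+[0,0,.04],y))
p=env.grab_frame("wrist"); cv2.imwrite("pics/w1.png",p["image"])
p=env.grab_frame("top"); cv2.imwrite("pics/t1.png",p["image"])
s=env.read_state(); print(s["clock"],s["position"],s["joint_positions"],s["force"])
e2,y2=tool(50.4,18)
for x,yy in((.5,.05),(.52,.02),(.5,.1)):
  for z in(.092,.2,.25,.3):
    print(x,yy,z,env.inverse_kinematics(tcp([x,yy,z],y2),e2))
E
python3 g1.py
```

```text
4.8833 [0.52640749 0.16107784 0.05209703] [ 36.50638267  31.79011637 -10.8969339    4.7227229  -64.74354984
 -78.77749633] [0.70853718 0.20929414 0.12340986]
0.5 0.05 0.092 [-29.57323703  32.79479232 -29.70489827 -90.25616225 -69.47837542
  60.9540161 ]
0.5 0.05 0.2 [-27.18736758  16.74404923 -26.81740459 -84.89083164 -68.8327877
  40.63270288]
0.5 0.05 0.25 [-26.0046606   10.42324459 -24.35504997 -82.22010638 -68.90674057
  31.16448072]
0.5 0.05 0.3 [-24.82964564   5.01161557 -21.29448615 -79.55312269 -69.24923884
  22.03613682]
0.52 0.02 0.092 [-30.95196616  33.52928667 -25.59254498 -87.81606498 -70.20783696
  57.36852842]
0.52 0.02 0.2 [-29.01991793  18.8703447  -22.98517139 -83.06900749 -70.35097614
  38.97347239]
0.52 0.02 0.25 [-28.08597116  13.0393684  -20.69168453 -80.76160238 -70.76306477
  30.3324795 ]
0.52 0.02 0.3 [-27.16993134   7.98948393 -17.79660606 -78.48609337 -71.4123673
  21.91940477]
0.5 0.1 0.092 [-24.72597276  32.49164321 -32.6023111  -95.67178153 -67.47480775
  63.85552753]
0.5 0.1 0.2 [-21.62367921  15.30165991 -29.29877317 -89.11780862 -64.78790102
  41.53298159]
0.5 0.1 0.25 [-19.98527733   8.60920712 -26.64853743 -85.65709622 -63.95475237
  31.11626004]
0.5 0.1 0.3 [-18.2970317    2.93927724 -23.44295561 -82.07803114 -63.45846414
  21.09854613]
```

View pics/w1.png

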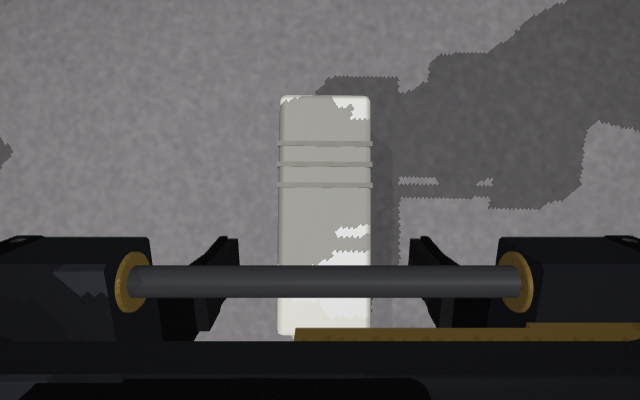

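View pics/t1.png

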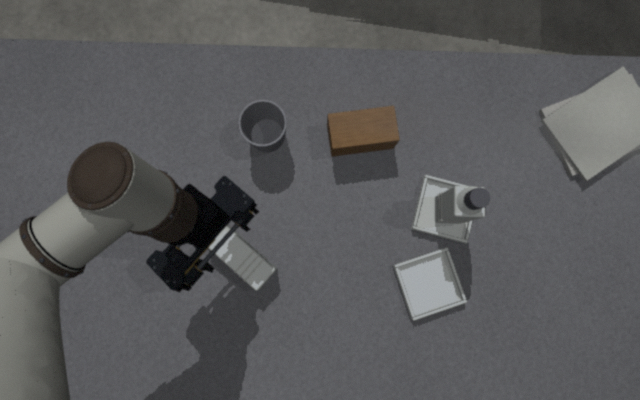

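The wrist view shows the bottle (cols 278–370) centred between the fingers and straight. The top view shows the gripper clear of the pot. Now I'll grasp and lift it.

```bash
cat > g2.py <<'E'
from workcell import env
from h import *
c=np.array([.5325,.169,.029]);yaw=50.4
a=np.array([np.cos(np.deg2rad(yaw)),np.sin(np.deg2rad(yaw)),0])
e,y=tool(yaw,108); g=c-a*.005
hit=env.move_straight(tcp(g,y),rate=.06,force_limit=12)
s=env.read_state(); print(hit,s["position"],s["force"])
if hit: raise SystemExit
env.gripper_to(0.0,30)
s=env.read_state(); print(s["opening"],s["force"])
env.move_straight(tcp(g+[0,0,.04],y),rate=.06)
env.move_straight(tcp(g+[0,0,.2],y),rate=.15)
s=env.read_state(); print(s["clock"],s["opening"],s["force"])
p=env.grab_frame("side"); cv2.imwrite("pics/s2.png",p["image"])
E
python3 g2.py
```

```text
False [0.52581354 0.16075176 0.01099807] [-0.46883832 -0.05971199 -0.01677283]
0.6185193262913008 [-0.56452226 -0.25851394  0.89665396]
8.4 0.6200760198462673 [ 0.26210757  0.29237709 -2.9104715 ]
```

View pics/s2.png

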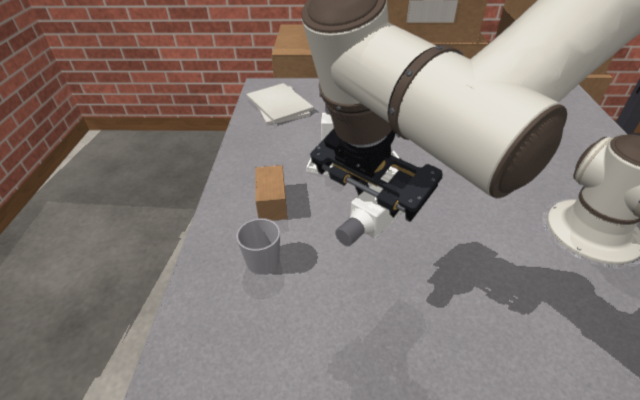

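The bottle is held (force about 2.9 N, opening 0.62 ≈ 54 mm). Next I turn it upright.

```bash
python3 - <<'E'
from workcell import env
from h import *
e2,y2=tool(50.4,18)
env.goto(tcp([.5,.05,.25],y2),e2)
env.move_straight(tcp([.5,.05,.13],y2),rate=.12)
s=env.read_state(); print(s["clock"],s["opening"],s["force"],s["wrist_torque"],s["position"],tcp([.5,.05,.13],y2))
import pickle
d={}
for n in("side","top"):
    p=env.grab_frame(n); cv2.imwrite(f"pics/{n}3.png",p["image"]); r=env.trace(p,"fallen_bottle_center")
    print([(x["score"],int(x["mask"].sum()),np.argwhere(x["mask"]).mean(0)[::-1].round()) for x in r]); d[n]=(p,r)
pickle.dump(d,open("s3.pkl","wb"))
E
```

```text
11.2583 0.6173368948316331 [ 0.18709803  0.02688069 -3.28852322] [-2.22104346  1.83949064 -0.00699043] [0.51185799 0.06392178 0.12467693] [0.5115183  0.06392323 0.12412868]
[(0.69, 1634, array([270., 194.])), (0.65, 2371, array([384., 203.]))]
[(0.65, 1196, array([286., 264.]))]
```

View pics/side3.png

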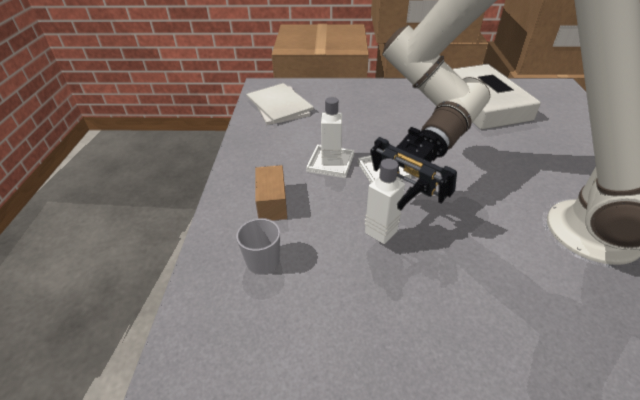

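View pics/top3.png

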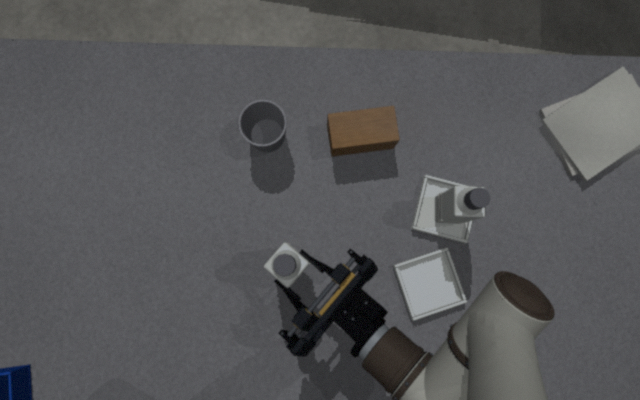

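```bash
python3 - <<'E'
from h import *
import pickle
d=pickle.load(open("s3.pkl","rb"))
yaw=np.deg2rad(50.4); a=np.array([np.cos(yaw),np.sin(yaw),0]); j=np.array([-np.sin(yaw),np.cos(yaw),0])
def pose(v): # tilt about jaw, about a, shifts
    Rm=R.from_rotvec(np.deg2rad(v[0])*j).as_matrix()@np.c_[a,j,[0,0,1]]
    g=np.array([.5,.05,.13]); return g+.002*a+Rm@np.array([v[1],v[2],.005+v[3]]),Rm
ms={"side":[x for x in d["side"][1] if x["mask"].sum()>2000][0]["mask"],"top":d["top"][1][0]["mask"]}
def c(v):
    t=0
    for n,m in ms.items():
        h=bottle_masks(d[n][0],*pose(v)); t+=np.abs(h-m).sum()/m.sum()
    return t
for x in(-4,-2,0,2,4): print(x,round(c([x,0,0,0]),3))
r=minimize(c,[0,0,0,0],method="Nelder-Mead",options=dict(initial_simplex=np.array([[0,0,0,0],[3,0,0,0],[0,.005,0,0],[0,0,.005,0],[0,0,0,.005]])));print(r.x,r.fun)
for n in ms:
    im=d[n][0]["image"].copy()
    for m,col in((ms[n],(0,255,0)),(bottle_masks(d[n][0],*pose(r.x))>.5,(0,0,255))):
        k,_=cv2.findContours(m.astype(np.uint8),cv2.RETR_EXTERNAL,cv2.CHAIN_APPROX_NONE); cv2.drawContours(im,k,-1,col,1)
    u=proj(d[n][0],pose([0]*4)[0])[0].astype(int); cr=im[u[1]-60:u[1]+60,u[0]-60:u[0]+60]
    cv2.imwrite(f"pics/f3{n}.png",cv2.resize(cr,None,fx=4,fy=4,interpolation=0))
E
```

```text
-4 0.29
-2 0.204
0 0.15
2 0.184
4 0.269
[ 4.57094540e-01  1.04068104e-03 -1.92246428e-04 -1.72337567e-03] 0.11610282024010866
```

View pics/f3side.png

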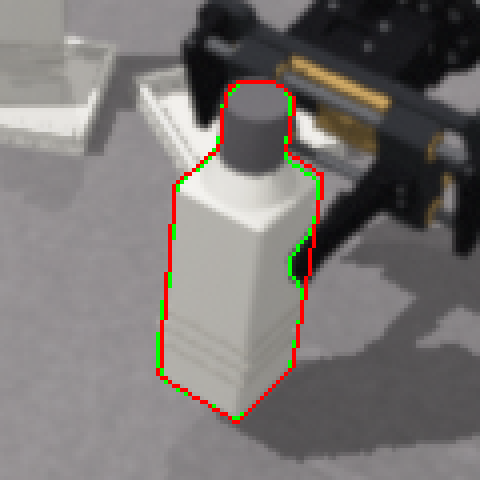

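The silhouette matches the bottle upright to within 0.5°. Now I set it down and let go.

```bash
python3 - <<'E'
from workcell import env
from h import *
e2,y2=tool(50.4,18)
env.move_straight(tcp([.5,.05,.1],y2),rate=.06)
hit=env.move_straight(tcp([.5,.05,.084],y2),rate=.015,force_limit=3)
s=env.read_state(); print(hit,s["clock"],s["force"],(s["position"]-.019*y2))
g=s["position"]-.019*y2
if not hit: raise SystemExit
env.gripper_to(1.0)
env.dwell(.2)
env.move_straight(tcp(g-.13*y2,y2),rate=.12)
s=env.read_state(); print(s["clock"],s["force"],s["joint_positions"])
import pickle
d={}
for n in("side","top"):
    p=env.grab_frame(n); cv2.imwrite(f"pics/{n}4.png",p["image"]); r=env.trace(p,"fallen_bottle_center")
    print([(x["score"],int(x["mask"].sum()),np.argwhere(x["mask"]).mean(0)[::-1].round()) for x in r]); d[n]=(p,r)
pickle.dump(d,open("s4.pkl","wb"))
E
```

```text
True 12.7583 [-0.12990677 -0.0071248   4.18512099] [0.49998738 0.05012246 0.09165797]
15.0417 [ 0.61391781 -0.12538875  0.15785265] [-43.32234731  26.64155286 -29.85313981 -76.72164049 -76.99426678
  55.47500688]
[(0.8, 2114, array([383., 216.]))]
[(0.72, 1050, array([288., 264.]))]
```

View pics/side4.png

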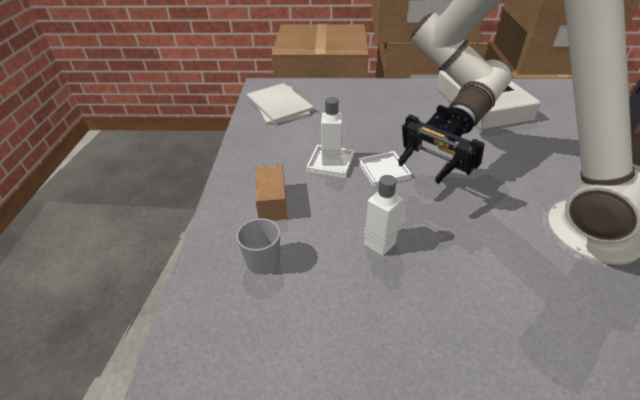

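View pics/top4.png

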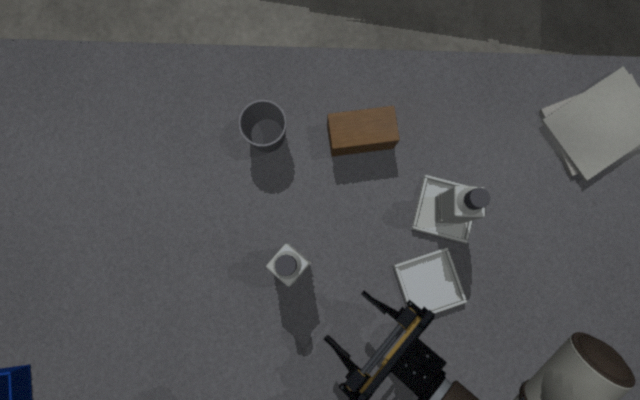

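Side view: the bottle stands free at (383,215), with the gripper well clear. I'll fit the standing pose, then take it by the cap from above.

```bash
cat > fit4.py <<'E'
from h import *
import pickle,sys
def fit_stand(d,x0,zc=.095,sel=None):
    ms={n:(d[n][1][0]["mask"] if sel is None else sel[n]) for n in d}
    def h(n,v):
        return bottle_masks(d[n][0],np.array([v[0],v[1],zc]),R.from_euler('xyz',[v[3],v[4],v[2]],degrees=True).as_matrix())
    f=lambda v:sum(np.abs(h(n,v)-m).sum()/m.sum() for n,m in ms.items())
    S=np.array([x0]*6,float); 
    for i,s in enumerate([.01,.01,8,2,2]): S[i+1,i]+=s
    r=minimize(f,x0,method="Nelder-Mead",options=dict(initial_simplex=S,xatol=1e-4,fatol=1e-4,maxiter=600)); return r.x,r.fun
if __name__=="__main__":
    d=pickle.load(open("s4.pkl","rb"))
    print(fit_stand(d,[.5,.05,50.4,0,0]))
    for n in d: print(n,fit_stand({n:d[n]},[.5,.05,50.4,0,0]))
E
python3 fit4.py; python3 - <<'E'
from workcell import env
from h import *
e2,y2=tool(50.4,18)
s=env.read_state(); P=s["position"].copy(); P[2]=.32
env.move_straight(P,rate=.2)
s=env.read_state(); print(s["clock"],s["joint_positions"])
for az,pos in((50.4,(.5,.05,.34)),(50.4,(.5,.05,.174)),(19.3,(.47,-.219,.3)),(19.3,(.47,-.219,.18)),(19.3+180,(.47,-.219,.18))):
    e,y=tool(az,90); print(az,pos,np.round(env.inverse_kinematics(tcp(pos,y),e)))
E
```

```text
(array([ 0.50142279,  0.05234492, 51.61012099,  0.08189687, -0.17350454]), np.float64(0.15406535793125198))
side (array([ 5.02652017e-01,  5.39063680e-02,  5.83234802e+01, -8.07758963e-01,
        2.50779154e+00]), np.float64(0.058213103122043516))
top (array([ 0.50121153,  0.05262055, 50.34886148,  0.48298663, -0.61344857]), np.float64(0.041428571428571426))
16.3583 [-41.48475118   2.50481203 -20.25703398 -72.49206245 -84.7948968
  22.06350225]
50.4 (0.5, 0.05, 0.34) [ 24.   6.  -4.   0. -80. -64.]
50.4 (0.5, 0.05, 0.174) [ 24.  12. -20.  -0. -57. -64.]
19.3 (0.47, -0.219, 0.3) [ -7.   9.  -6.   0. -75. -64.]
19.3 (0.47, -0.219, 0.18) [ -7.  14. -18.   0. -59. -64.]
199.3 (0.47, -0.219, 0.18) [ -7.  14. -18.   0. -59. 116.]
```

```bash
python3 - <<'E'
from workcell import env
from h import *
e,y=tool(50.4,90); b=[.5015,.0523]
env.goto(tcp([*b,.34],y),e)
env.move_straight(tcp([*b,.225],y),rate=.15)
s=env.read_state(); print(s["clock"],s["force"])
for n in("side","wrist","top"):
    p=env.grab_frame(n); cv2.imwrite(f"pics/{n}5.png",p["image"])
E
```

```text
18.6167 [ 0.90201783 -0.23034132 -0.45767379]
```

View pics/side5.png

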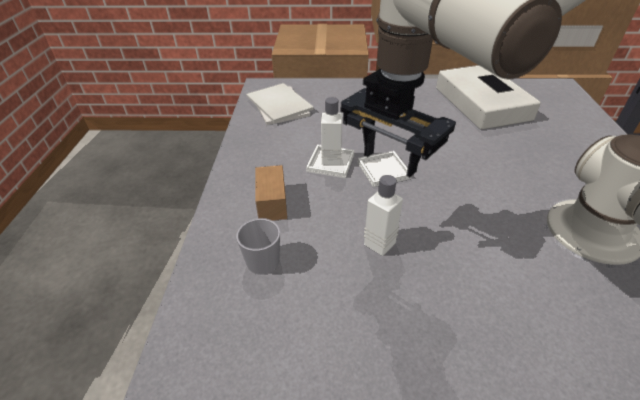

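View pics/wrist5.png

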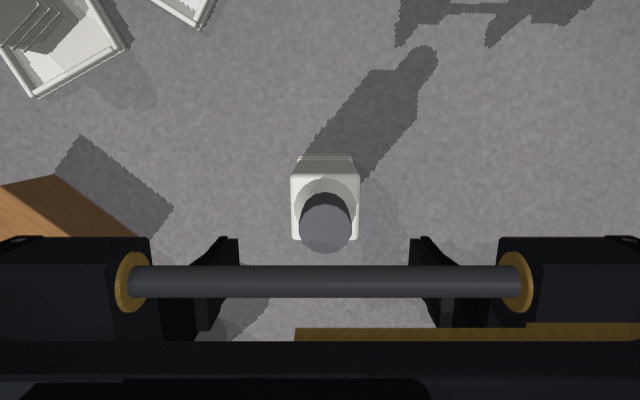

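The cap is centred between the fingers in the wrist view (col ~326). I'll descend and grip.

```bash
python3 - <<'E'
from workcell import env
from h import *
e,y=tool(50.4,90); b=[.5015,.0523]
hit=env.move_straight(tcp([*b,.175],y),rate=.06,force_limit=6)
s=env.read_state(); print(hit,s["position"],s["force"])
if hit: raise SystemExit
env.gripper_to(0.0,45)
s=env.read_state(); print(s["opening"],s["force"])
env.move_straight(tcp([*b,.195],y),rate=.05)
env.move_straight(tcp([*b,.265],y),rate=.12)
s=env.read_state(); print(s["clock"],s["opening"],s["force"],s["wrist_torque"])
import pickle
d={}
for n in("side","top"):
    p=env.grab_frame(n); cv2.imwrite(f"pics/{n}6.png",p["image"]); r=env.trace(p,"fallen_bottle_center")
    print([(x["score"],int(x["mask"].sum()),np.argwhere(x["mask"]).mean(0)[::-1].round()) for x in r]); d[n]=(p,r)
E
```

```text
False [0.50185683 0.05241015 0.15635453] [0.80173339 0.36369579 0.39321098]
0.3739953919690724 [-0.51539613  0.71534301  0.88316437]
21.975 0.3738519485072368 [-0.17375724  0.87360652 -3.04307792] [ 0.01910712  0.09002769 -0.00961822]
[(0.77, 2725, array([387., 185.]))]
[]
```

View pics/side6.png

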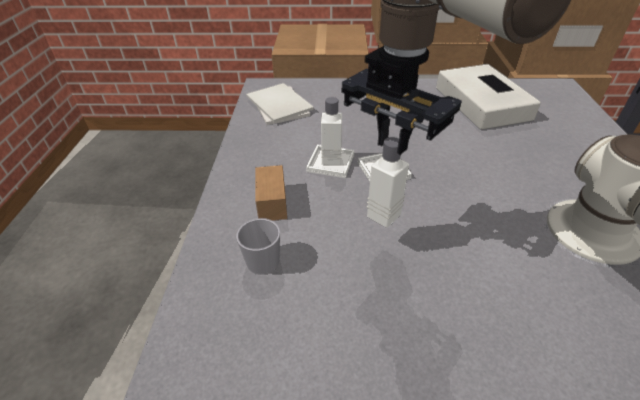

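It hangs plumb at (387,185) with base and cap in line. Now I carry it over the tray.

```bash
python3 - <<'E'
from workcell import env
from h import *
e,y=tool(19.3,90); t=[.4702,-.2187]
env.move_straight(tcp([*t,.265],y),rotation=e,rate=.12)
env.move_straight(tcp([*t,.215],y),rate=.1)
s=env.read_state(); print(s["clock"],s["opening"],s["force"],s["wrist_torque"],s["position"])
import pickle
d={}
for n in("side","top"):
    p=env.grab_frame(n); cv2.imwrite(f"pics/{n}7.png",p["image"]); r=env.trace(p,"fallen_bottle_center")
    print([(x["score"],int(x["mask"].sum()),np.argwhere(x["mask"]).mean(0)[::-1].round()) for x in r]); d[n]=(p,r)
pickle.dump(d,open("s7.pkl","wb"))
E
```

```text
25.25 0.3762970800594338 [-0.33338314  0.43300831 -2.72626182] [ 0.05523024 -0.03815883  0.06055609] [ 0.47072197 -0.21888319  0.19654964]
[(0.66, 1649, array([387., 133.]))]
[(0.65, 2050, array([262., 125.]))]
```

View pics/side7.png

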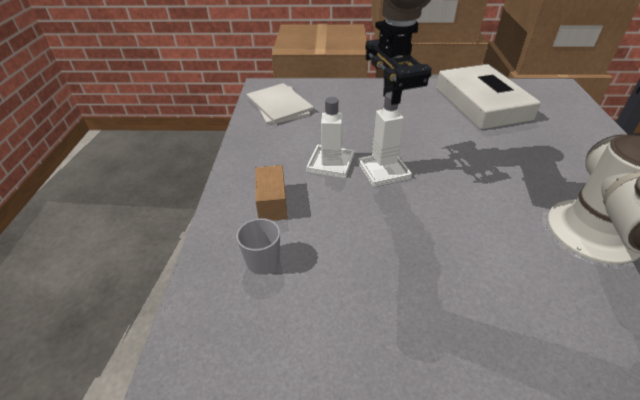

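View pics/top7.png

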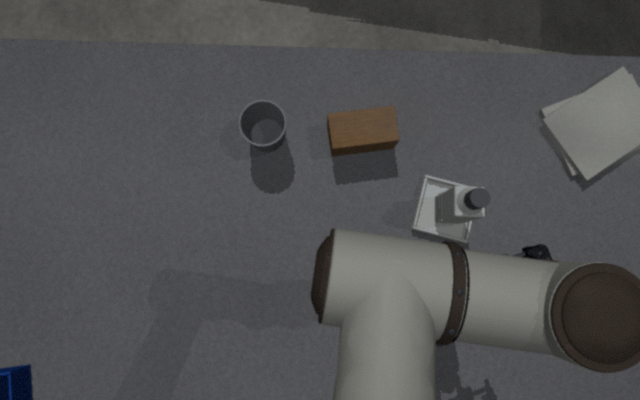

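The bottle hangs upright over the tray in the side view (base centre ~(386,160)). The top detection is the pot, so I'm ignoring it. Lowering until contact.

```bash
python3 - <<'E'
from workcell import env
from h import *
e,y=tool(19.3,90); t=[.4702,-.2187]
env.move_straight(tcp([*t,.189],y),rate=.06)
s=env.read_state(); print(s["force"])
hit=env.move_straight(tcp([*t,.174],y),rate=.015,force_limit=3)
s=env.read_state(); print(hit,s["clock"],s["force"],s["wrist_torque"],s["position"]-.019*y)
p=env.grab_frame("side"); cv2.imwrite("pics/side8.png",p["image"]); cv2.imwrite("pics/side8c.png",cv2.resize(p["image"][60:200,290:450],None,fx=4,fy=4,interpolation=2))
E
```

```text
[-0.4441988   0.57938805 -2.56431306]
True 26.65 [ 0.64476474 -0.38843562  4.44183928] [ 0.12821636 -0.04739107  0.02748522] [ 0.47020573 -0.21872302  0.18098345]
```

View pics/side8c.png

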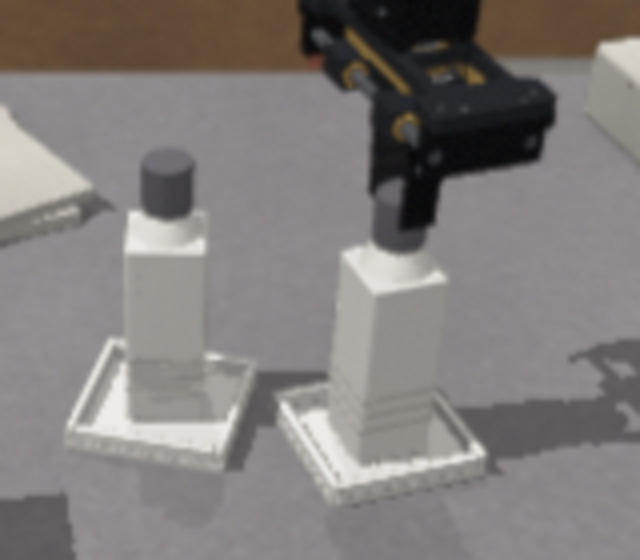

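Contact came at grasp z = 0.181, the height expected for the tray floor. The bottle is centred and upright in the tray. I'll release it and retreat straight up.

```bash
python3 - <<'E'
from workcell import env
from h import *
e,y=tool(19.3,90); t=[.4702,-.2187]
env.gripper_to(.75)
env.dwell(.2)
env.move_straight(tcp([*t,.36],y),rate=.1)
q=env.read_state()["joint_positions"].copy(); q[0]=-60; 
env.set_joints(q)
s=env.read_state(); print(s["clock"],s["force"],s["position"])
import pickle
d={}
for n in("side","top"):
    p=env.grab_frame(n); cv2.imwrite(f"pics/{n}9.png",p["image"]); d[n]=(p,{t:env.trace(p,t) for t in("fallen_bottle_center","empty_tray")})
    for k,r in d[n][1].items(): print(n,k,[(x["score"],int(x["mask"].sum()),np.argwhere(x["mask"]).mean(0)[::-1].round()) for x in r])
    print([(x["xyz"],x["score"]) for x in env.search_frame(p,"fallen_bottle_center")])
pickle.dump(d,open("s9.pkl","wb"))
E
```

```text
31.3917 [ 1.05920898  0.14259533 -0.13449202] [ 0.10927225 -0.50675806  0.34037789]
side fallen_bottle_center [(0.96, 1579, array([386., 143.]))]
side empty_tray []
[([0.4768, -0.1978, 0.1075], 0.97)]
top fallen_bottle_center [(0.77, 1678, array([440., 285.]))]
top empty_tray [(0.9, 1904, array([422., 282.]))]
[([0.4751, -0.2013, 0.1431], 0.84)]
```

View pics/side9.png

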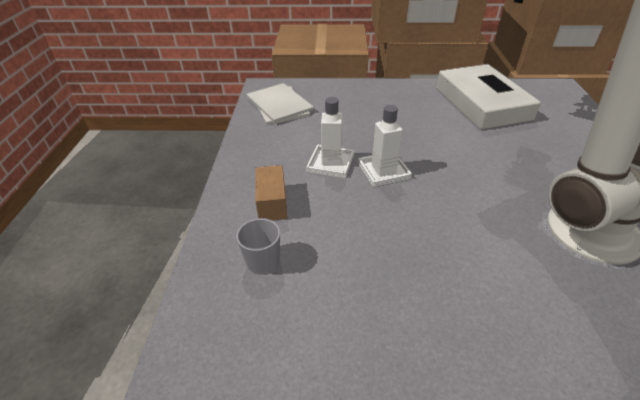

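View pics/top9.png

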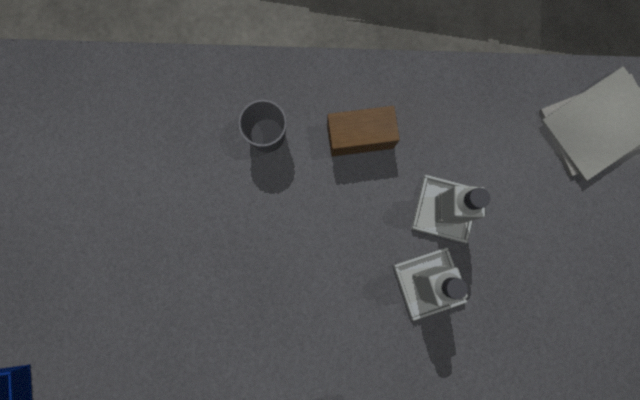

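```bash
python3 - <<'E'
from fit4 import *
d=pickle.load(open("s9.pkl","rb"))
dd={n:(d[n][0],d[n][1]["fallen_bottle_center"]) for n in d}
print(fit_stand(dd,[.47,-.219,19.3,0,0],zc=.101))
for n in dd: print(fit_stand({n:dd[n]},[.47,-.219,19.3,0,0],zc=.101))
E
```

```text
(array([ 0.47041959, -0.21675514, 18.57549106, -0.91551655,  0.87800522]), np.float64(0.11994777344330874))
(array([ 0.47143649, -0.21625499, 14.29970094, -2.20156308,  0.85849898]), np.float64(0.050467067764407854))
(array([ 0.47034942, -0.21696744, 19.62671845, -0.85990191,  0.81508659]), np.float64(0.04834624553039332))
```

```bash
python3 -c "
from workcell import env
env.close_job(); print(env.read_state()['clock'])"
```

```text
the job is handed in; nothing more can be done
the job is handed in; nothing more can be done
```

The fallen bottle now stands upright in the middle of the empty drip tray, and I've handed the job in. It took about 31.5 s of the 58 s allowed.

**What I did:** I gripped the bottle across its body, turned it upright and stood it on the open bench at about (0.50, 0.05). I let go and backed away, and the pictures showed it standing free. Then I took it by the cap from above and lowered it into the tray until it made contact, at the height expected for the tray floor. I released it and moved the arm clear.

**Last checks:**
- **Position:** fitted to both camera views, the bottle is at (0.470, -0.217), about 2 mm from the tray centre I measured at (0.470, -0.219). It is turned to within 1° of the tray's sides.
- **Tilt:** the two-view fit gave about 1° on each axis and the side view alone about 2°. I take this as fit noise, because contact was at the right height and it looks upright in both views.
- **Other items:** the other bottle, the carton and the pot look the same in both views as at the start.
- **Missed detections:** with the gripper over the tray, the top view reported the pot as the bottle, so I ignored it. In the last side picture the network did not find the tray, though it is plainly visible.

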